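Wind the flange screw into the optical gauge

ROBOT

A 6-joint arm with a two-finger parallel gripper is mounted at the origin on the work surface. World frame = base frame: x ahead of the robot, y to its left, z up, the work surface at z = 0. Lengths are in m, angles in degrees, forces in N, time in s.
With the tool pointing down it reaches from about 0.425 to 0.95 m from the base axis. Payload 3.5 kg.
Tool frame: the origin (TCP) lies midway between the tips of the shut fingers; the grasp point (between the pads) lies 19 mm behind it; z points along the fingers, y is the line along which they close (so a half turn about z gives the same grasp; the last joint's range is limited). The gripper opens to 85 mm and grips with 20 to 120 N. Pads are 22 mm wide; open, the fingers measure 114 mm over their backs; the gripper's body (76 mm by 85 mm) begins 54 mm behind the grasp point. The pads swing forward as they close: fully open they stand 13 mm farther back than shut.
Start: joints at [62.853, 16.404, 90.338, -0, 73.258, -8.594], TCP at [0.215, 0.64, 0.231] pointing down, gripper open.
Joint ranges: [-158.93, 158.93], [-51.34, 127.21], [12.03, 142.37], [-87.48, 267.48], [13.55, 161.25], [-162.69, 162.69]. Speed limits (degrees/s): [159.86, 159.86, 180, 180, 180, 180].

INTERFACE

Orientations are given as a 3x3 rotation matrix whose columns are the frame's x, y, z axes.
In Python, from cell import env gives the robot as it stands.
- The arm moves only by the shell command python3 -m jog 'ROWS' [OPENING] [FORCE]. ROWS is JSON, a list of rows, each a list of 6 numbers: the shift along the world's x, y, z in m, then the turn, a rotation vector about the world's x, y, z in degrees. In form: [[x, y, z, wx, wy, wz], ...]. A call has exactly 5 rows; each row is the pose to reach, as a shift and turn from the pose commanded when the call began; what a row does not reach only later rows make up. A row lasts 1/12 s, in which the tool goes at most 41.7 mm and 7.16 degrees, less where a joint would pass 70% of its speed; a pose out of reach is approached as far as the arm can. A call with a gripper value outside its range is refused whole. OPENING is the opening, from -1 (shut) to 1 (fully open), set as the call begins (- or left out, the last holds). The fingers move at their own pace and stop on an object; FORCE is the grip in N (left out, the last holds). Time passes only in rows, so rows that repeat a pose let the fingers close, or fill a call up. It gives the time, the measured TCP pose, the force, the opening and the grip force at its end, in the units of the state.
- env.get_obs(): the state, without advancing time (a new reading comes with each control period).
- env.camera(name): name is "side" or "top" or "wrist"; returns (picture, depth): 420x560x3 uint8, blue, green, red; 420x560 float32, m along the optical axis (not along the pixel's ray), 0 where there is no reading.
- env.calibration(name): a dict with "fx", "fy", "cx", "cy" (pixels), "k1" (the pictures are not rectified: a ray, as slopes to the right and down, at radius r is drawn at 1 + k1 r^2 times it, then the intrinsics apply), "pose" (4x4, takes a point from camera to world coordinates). Camera axes: x right, y up, looking along -z (the intrinsics and any distortion apply to the point x, -y, -z); pixel columns grow to the right and rows downward; lengths in m; the calibration is good to about 2 mm. A picture is of the moment at which its call begins: read the wrist's pose just before it. calibration takes no time and is no camera call; for the wrist camera it gives the pose at the moment of the call.
- env.hand_in(): hands the job in; it is judged then, once.
The state is a dict: "time_s": time; "joints": joint angles; "joint_velocities": joint speeds; "joint_efforts": joint torques, N m; "tcp_pos": TCP position; "tcp_rot": TCP orientation; "contact_force": force on the tool from outside, world axes, zero at the start; "moment": the same for the moment, N m; "gripper_width": finger opening in m; "grasp_force": force on a finger pad.
Only numpy, scipy, OpenCV 4.12 (cv2) and the standard library are available. Lean on these libraries where they do the work, as an engineer would, in place of code of your own. Each camera call takes 0.05 s, during which the arm holds its last target. There are 200 camera calls.

TASK

On the inspection bench, use the slide's hand crank to wind the carriage along its bed until the screw standing on it is midway between the two white blocks of the optical gauge, then let go and leave it at rest there. Move the carriage only with the crank; do not touch the carriage itself.

Things in the scene. Friction and masses are not known exactly. Their poses are not given: they have to be found in the camera images.
- crank_handle (a point): Middle of the crank's upright handle: black round grip, 24 mm thick, 56 mm tall (84 to 140 mm above the bench), spinning freely on its pin at the end of a flat steel arm. Point on the grip's axis, 115 mm above the bench, 55 mm from the crank's axis; its frame spins with the grip. The low round rotary table with a short stub handle, elsewhere on the bench, is not part of this job.
- crank_axis (a point): On the crank's vertical axis, 84 mm above the bench, just over hub and arm, on the grey gearbox at one end of the grey bed (100 x 460 mm). Its -y axis points along the bed to the far end. Turning clockwise seen from above drives the carriage that way, away from the gearbox, 60 mm a turn; anticlockwise brings it back. Turns lightly (2 to 3 N), stays put, runs 20 mm or more past the gauge.
- carriage: Dark steel plate (88 mm across the bed, 70 mm along it, 39 to 51 mm above the bench) on the bed's steel rails, with an aluminium block and a flange screw standing point up in its middle, top at 104 mm. Origin: at bench height under the screw's axis; axes parallel to the slide's. It starts between gearbox and gauge, one to two and a quarter crank turns short of the gauge.
- gate: Optical gauge: two white blocks (each 40 mm across the bed, 56 mm along it, 95 mm high) that stand one on either side of the bed, 116 mm apart, with a round black lens on each inner face. Fixed. Origin: at bench height, in the middle of the bed, midway between the two blocks. Axes parallel to the slide's.
Mind the look-alikes: they are no part of the job. What is shaped like the gate but green or orange is not meant.

How it is judged:
By the outcome, as a careful person would: the job done as asked, in the order asked, and still so for the second after the job is handed in, with the robot touching nothing.
It also fails if it takes over 51 s, if anything falls off the work surface, if the arm or the gripper's body presses on something with over 40 N, if the wrist force passes 120 N, or if a joint passes its speed limit or range.

## Working session

There is one attempt and no reset: what is moved stays moved. The work goes in short steps, Python scripts to look and compute and a shell command to move; the robot and the scene stay as the last step left them, time stands still between calls to the robot, and variables do not carry over. Pictures are saved under pics/ and viewed, at most 10 in all, crops included, and the job is handed in when it is done.

```bash
ls; mkdir -p pics
python3 - <<'E'
from cell import env
import cv2,numpy as np
for n in("top","side"):
    p,d=env.camera(n); cv2.imwrite(f"pics/{n}0.png",p); np.save(f"pics/{n}0.npy",d)
    c=env.calibration(n); print(n,{k:(np.round(v,3).tolist()) for k,v in c.items()})
E
```

```text
pics
top {'fx': 474.445, 'fy': 474.445, 'cx': 277.033, 'cy': 213.303, 'k1': -0.142, 'pose': [[0.005, 0.998, -0.066, 0.395], [-1.0, 0.003, -0.019, -0.035], [-0.019, 0.067, 0.998, 0.934], [0.0, 0.0, 0.0, 1.0]]}
side {'fx': 493.153, 'fy': 493.153, 'cx': 283.381, 'cy': 215.639, 'k1': -0.123, 'pose': [[0.723, 0.489, -0.488, -0.045], [-0.691, 0.522, -0.5, -0.551], [0.01, 0.699, 0.715, 0.858], [0.0, 0.0, 0.0, 1.0]]}
```

View pics/top0.png

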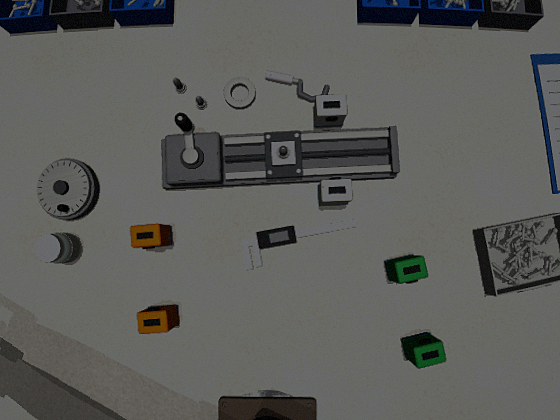

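View pics/side0.png

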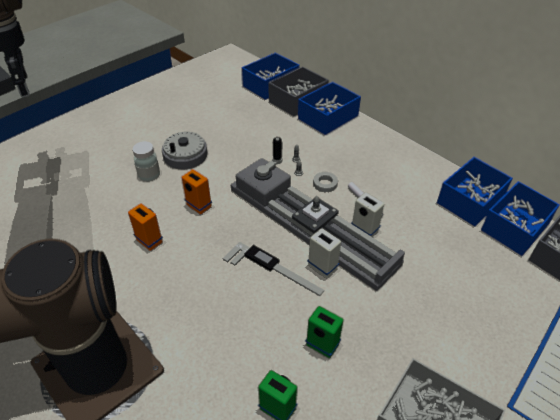

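The top view shows the crank hub at about (192,155), its black grip at (183,122), the carriage screw at (283,151), and the white gauge blocks at (331,106) and (336,188). The look-alikes are the orange blocks (150,235)/(155,320), the green blocks (407,268)/(430,354), and the rotary table with stub at (66,188). I choose the white pair and the grey gearbox's crank.

```bash
cat > h.py <<'E'
import cv2,numpy as np
from cell import env
def ray(n,uv,c=None):
    c=c or env.calibration(n)
    K=np.array([[c['fx'],0,c['cx']],[0,c['fy'],c['cy']],[0,0,1.]])
    q=cv2.undistortPoints(np.array(uv,float).reshape(-1,1,2),K,np.array([c['k1'],0,0,0,0.])).reshape(-1,2)
    P=np.array(c['pose']); r=np.c_[q[:,0],-q[:,1],-np.ones(len(q))]
    return P[:3,3],r@P[:3,:3].T
def atz(n,uv,z,c=None):   # points at known height
    o,r=ray(n,uv,c); return o+r*((np.atleast_1d(z)-o[2])/r[:,2])[:,None]
def bydepth(n,uv,d,c=None):
    o,r=ray(n,uv,c); return o+r*np.array([d[int(round(v)),int(round(u))] for u,v in uv])[:,None]
E
python3 - <<'E'
from h import *
d=np.load("pics/top0.npy"); np.set_printoptions(precision=4,suppress=True)
uv=[(183,118),(192,156),(283,150),(331,103),(338,187),(205,175),(300,174)]
print(bydepth("top",uv,d))
p=cv2.imread("pics/top0.png")[80:215,155:405]
p=cv2.convertScaleAbs(p,alpha=1.8)
cv2.imwrite("pics/top0c.png",cv2.resize(p,None,fx=3.2,fy=3.2,interpolation=cv2.INTER_CUBIC))
E
```

```text
[[ 0.6117  0.1433  0.1418]
 [ 0.5563  0.1378  0.0829]
 [ 0.5635 -0.0288  0.1003]
 [ 0.6507 -0.1152  0.0983]
 [ 0.4979 -0.1267  0.0966]
 [ 0.5236  0.116   0.0661]
 [ 0.5278 -0.0605  0.0513]]
```

View pics/top0c.png

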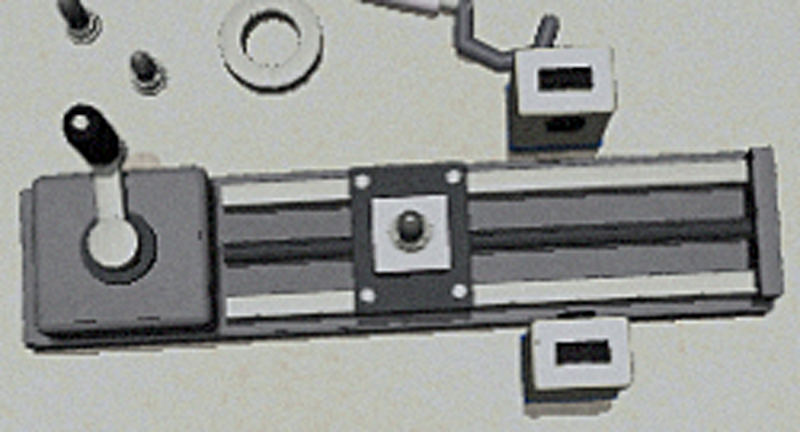

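The crop confirms it: grip top at crop (80,120), hub (112,243), screw tip (410,220), white blocks' tops centred at (566,80) and (582,354), on either side of the grey bed. Now the geometry.

Run:
```python
from h import *
np.set_printoptions(precision=4,suppress=True)
f=lambda l:[(155+(u+.5)/3.2-.5,80+(v+.5)/3.2-.5) for u,v in l]
P=atz("top",f([(80,118),(112,243),(410,218),(566,80),(582,354),(410.5,239.5),(222,183),(746,157),(228,316),(748,296)]),[.14,.084,.104,.095,.095,.051,.039,.039,.039,.039])
print(P)
g=(P[3]+P[4])/2; n=P[3]-P[4]; print("gate",g,"spacing",np.hypot(*n[:2]))
for a,b in((6,7),(8,9),(1,5)): e=P[b]-P[a]; print("dir",np.degrees(np.arctan2(e[1],e[0])))
print("perp gate",np.degrees(np.arctan2(-n[0],n[1])))
h=P[0]-P[1]; print("r",np.hypot(*h[:2]),"ang",np.degrees(np.arctan2(h[1],h[0])))
print("travel",np.hypot(*(g-P[2])[:2]),np.hypot(*(g-P[5])[:2]))
o=env.get_obs(); print(o['time_s'],o['tcp_pos'],o['tcp_rot'],o['gripper_width'])
```

```text
[[ 0.6149  0.1496  0.14  ]
 [ 0.5568  0.1419  0.084 ]
 [ 0.5668 -0.0284  0.104 ]
 [ 0.6486 -0.1165  0.095 ]
 [ 0.4923 -0.1242  0.095 ]
 [ 0.5649 -0.0284  0.051 ]
 [ 0.6018  0.0852  0.039 ]
 [ 0.6189 -0.2304  0.039 ]
 [ 0.521   0.0803  0.039 ]
 [ 0.5341 -0.2299  0.039 ]]
gate [ 0.5704 -0.1204  0.095 ] spacing 0.1565387991753753
dir -86.9065734446706
dir -87.58020673114828
dir -87.29839615341524
perp gate -87.17101605015665
r 0.058548677131163865 ang 7.532279223631603
travel 0.09199940351062028 0.09214957362172095
0.1 [0.2145 0.6394 0.23  ] [[-0.948   0.3182 -0.001 ]
 [ 0.3182  0.948  -0.002 ]
 [ 0.0003 -0.0022 -1.    ]] 0.08539027840495812
```

Checks fit: radius 58 (55 stated), screw z right, travel 92 mm ≈ 1.53 turns clockwise, and the gate axis matches the bed. Moving above the grip.

```bash
python3 -m jog '[[0.02,-0.0245,0,0,0,0],[0.04,-0.049,0,0,0,0],[0.06,-0.0735,0,0,0,0],[0.08,-0.098,0,0,0,0],[0.1,-0.1225,0,0,0,0]]' 1 40
python3 -m jog '[[0.02,-0.0245,0,0,0,0],[0.04,-0.049,0,0,0,0],[0.06,-0.0735,0,0,0,0],[0.08,-0.098,0,0,0,0],[0.1,-0.1225,0,0,0,0]]'
python3 -m jog '[[0.02,-0.0245,0,0,0,0],[0.04,-0.049,0,0,0,0],[0.06,-0.0735,0,0,0,0],[0.08,-0.098,0,0,0,0],[0.1,-0.1225,0,0,0,0]]'
python3 -m jog '[[0.02,-0.0245,0,0,0,0],[0.04,-0.049,0,0,0,0],[0.06,-0.0735,0,0,0,0],[0.08,-0.098,0,0,0,0],[0.097,-0.123,0,0,0,0]]'
python3 - <<'E'
from h import *
c=env.calibration("wrist");p,d=env.camera("wrist"); cv2.imwrite("pics/w1.png",p); np.save("pics/w1.npy",d)
import json;json.dump({k:np.array(v).tolist() for k,v in c.items()},open("pics/w1.json","w"))
E
```

```text
time_s: 0.52
tcp_pos: [0.3151, 0.516, 0.2306]
tcp_rot: [[-0.948, 0.318, -0.001], [0.318, 0.948, -0.001], [0.0, -0.001, -1.0]]
contact_force: [0.5, 0.6, 0.0]
gripper_width: 0.0856
grasp_force: 0.0
time_s: 0.93
tcp_pos: [0.4152, 0.3934, 0.2308]
tcp_rot: [[-0.948, 0.318, -0.001], [0.318, 0.948, -0.0], [0.001, -0.001, -1.0]]
contact_force: [0.3, 0.8, 0.5]
gripper_width: 0.0854
grasp_force: 0.0
time_s: 1.35
tcp_pos: [0.5152, 0.271, 0.2308]
tcp_rot: [[-0.948, 0.318, -0.001], [0.318, 0.948, -0.0], [0.001, -0.0, -1.0]]
contact_force: [1.0, 1.4, 0.8]
gripper_width: 0.0855
grasp_force: 0.0
time_s: 1.77
tcp_pos: [0.6125, 0.148, 0.2307]
tcp_rot: [[-0.948, 0.318, -0.001], [0.318, 0.948, 0.0], [0.001, -0.0, -1.0]]
contact_force: [-0.5, -0.7, -0.0]
gripper_width: 0.0855
grasp_force: 0.0
```

View pics/w1.png

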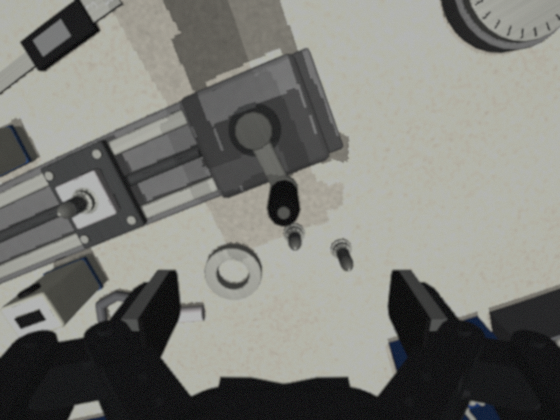

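The wrist view shows the grip's top at about (284,212), the hub disc at (254,130), and the carriage screw tip at (66,211), with the fingers straddling the lower part of the image.

Run:
```python
from h import *
import json
np.set_printoptions(precision=4,suppress=True)
c=json.load(open("pics/w1.json"))
P=atz("wrist",[(284,212),(254,130),(284,193),(66,211)],[.14,.084,.115,.104],c);print(P)
h=P[0]-P[1];print(np.hypot(*h[:2]),np.degrees(np.arctan2(h[1],h[0])))
```

```text
[[ 0.6129  0.1491  0.14  ]
 [ 0.5573  0.1426  0.084 ]
 [ 0.6063  0.1513  0.115 ]
 [ 0.5669 -0.0219  0.104 ]]
0.05591845011565705 6.684096455706387
```

Two views agree: axis (0.557, 0.142), grip (0.6127, 0.149), r 56 mm. Descend and grip.

```bash
python3 -m jog '[[0,0.001,-0.03,0,0,0],[0,0.001,-0.06,0,0,0],[0,0.001,-0.09,0,0,0],[0,0.001,-0.115,0,0,0],[0,0.001,-0.133,0,0,0]]'
python3 -m jog '[[0,0,0,0,0,0],[0,0,0,0,0,0],[0,0,0,0,0,0],[0,0,0,0,0,0],[0,0,0,0,0,0]]' -1 40
python3 -m jog '[[0,0,0,0,0,0],[0,0,0,0,0,0],[0,0,0,0,0,0],[0,0,0,0,0,0],[0,0,0,0,0,0]]'
```

```text
time_s: 2.23
tcp_pos: [0.6095, 0.1503, 0.0945]
tcp_rot: [[-0.948, 0.318, -0.005], [0.318, 0.948, -0.0], [0.005, -0.002, -1.0]]
contact_force: [0.3, -0.4, -0.8]
gripper_width: 0.0855
grasp_force: 0.0
time_s: 2.65
tcp_pos: [0.613, 0.1504, 0.1006]
tcp_rot: [[-0.948, 0.318, 0.004], [0.318, 0.948, -0.0], [-0.003, 0.001, -1.0]]
contact_force: [-1.1, -2.1, 1.5]
gripper_width: 0.0253
grasp_force: 1.2
time_s: 3.07
tcp_pos: [0.613, 0.1503, 0.1006]
tcp_rot: [[-0.948, 0.318, 0.003], [0.318, 0.948, -0.0], [-0.003, 0.001, -1.0]]
contact_force: [-2.3, -1.2, 6.2]
gripper_width: 0.023
grasp_force: 39.7
```

Gripped at 23 mm. First 50° clockwise.

```bash
python3 -m jog '[[0.0003,-0.0096,0,0,0,0],[-0.001,-0.0191,0,0,0,0],[-0.004,-0.0282,0,0,0,0],[-0.0085,-0.0367,0,0,0,0],[-0.0144,-0.0442,0,0,0,0]]'
python3 - <<'E'
import numpy as np
# 12 deg steps, clockwise from -43
a=-43
for k in range(9):
    c=lambda t:55*np.array([np.cos(np.radians(t)),np.sin(np.radians(t))])
    print(a,[np.round(c(a-12*i)-c(a),1).tolist() for i in range(1,6)]); a-=60
E
```

```text
time_s: 3.48
tcp_pos: [0.6005, 0.1044, 0.1007]
tcp_rot: [[-0.948, 0.319, 0.009], [0.319, 0.948, -0.001], [-0.009, 0.002, -1.0]]
contact_force: [5.6, -0.9, 4.8]
gripper_width: 0.0226
grasp_force: 39.7
-43 [[-8.7, -7.5], [-18.7, -13.1], [-29.7, -16.5], [-41.2, -17.5], [-52.6, -16.1]]
-103 [[-10.9, 3.7], [-20.7, 9.7], [-29.1, 17.5], [-35.7, 26.9], [-40.2, 37.5]]
-163 [[-2.2, 11.3], [-2.0, 22.8], [0.6, 34.0], [5.5, 44.4], [12.4, 53.6]]
-223 [[8.7, 7.5], [18.7, 13.1], [29.7, 16.5], [41.2, 17.5], [52.6, 16.1]]
-283 [[10.9, -3.7], [20.7, -9.7], [29.1, -17.5], [35.7, -26.9], [40.2, -37.5]]
-343 [[2.2, -11.3], [2.0, -22.8], [-0.6, -34.0], [-5.5, -44.4], [-12.4, -53.6]]
-403 [[-8.7, -7.5], [-18.7, -13.1], [-29.7, -16.5], [-41.2, -17.5], [-52.6, -16.1]]
-463 [[-10.9, 3.7], [-20.7, 9.7], [-29.1, 17.5], [-35.7, 26.9], [-40.2, 37.5]]
-523 [[-2.2, 11.3], [-2.0, 22.8], [0.6, 34.0], [5.5, 44.4], [12.4, 53.6]]
```

```bash
python3 -m jog '[[-0.0087,-0.0075,0,0,0,0],[-0.0187,-0.0131,0,0,0,0],[-0.0297,-0.0165,0,0,0,0],[-0.0412,-0.0175,0,0,0,0],[-0.0526,-0.0161,0,0,0,0]]'
python3 -m jog '[[-0.0109,0.0037,0,0,0,0],[-0.0207,0.0097,0,0,0,0],[-0.0291,0.0175,0,0,0,0],[-0.0357,0.0269,0,0,0,0],[-0.0402,0.0375,0,0,0,0]]'
```

```text
time_s: 3.9
tcp_pos: [0.5467, 0.0866, 0.1006]
tcp_rot: [[-0.948, 0.318, 0.006], [0.318, 0.948, -0.005], [-0.007, -0.003, -1.0]]
contact_force: [3.0, -5.1, 8.6]
gripper_width: 0.0229
grasp_force: 40.0
time_s: 4.32
tcp_pos: [0.5056, 0.1259, 0.1006]
tcp_rot: [[-0.948, 0.319, 0.004], [0.319, 0.948, -0.003], [-0.004, -0.001, -1.0]]
contact_force: [2.2, -2.4, 8.0]
gripper_width: 0.0228
grasp_force: 40.1
```

```bash
python3 -m jog '[[-0.0022,0.0113,0,0,0,0],[-0.002,0.0228,0,0,0,0],[0.0006,0.034,0,0,0,0],[0.0055,0.0444,0,0,0,0],[0.0124,0.0536,0,0,0,0]]'
python3 -m jog '[[0.0087,0.0075,0,0,0,0],[0.0187,0.0131,0,0,0,0],[0.0297,0.0165,0,0,0,0],[0.0412,0.0175,0,0,0,0],[0.0526,0.0161,0,0,0,0]]'
python3 -m jog '[[0.0109,-0.0037,0,0,0,0],[0.0207,-0.0097,0,0,0,0],[0.0291,-0.0175,0,0,0,0],[0.0357,-0.0269,0,0,0,0],[0.0402,-0.0375,0,0,0,0]]'
python3 -m jog '[[0.0022,-0.0113,0,0,0,0],[0.002,-0.0228,0,0,0,0],[-0.0006,-0.034,0,0,0,0],[-0.0055,-0.0444,0,0,0,0],[-0.0124,-0.0536,0,0,0,0]]'
python3 - <<'E'
from h import *
p,d=env.camera("top"); cv2.imwrite("pics/top1.png",p)
p=cv2.convertScaleAbs(p[80:215,155:405],alpha=1.8)
cv2.imwrite("pics/top1c.png",cv2.resize(p,None,fx=3.2,fy=3.2,interpolation=cv2.INTER_CUBIC))
E
```

```text
time_s: 4.73
tcp_pos: [0.5196, 0.1792, 0.1005]
tcp_rot: [[-0.948, 0.317, 0.007], [0.317, 0.948, -0.005], [-0.008, -0.002, -1.0]]
contact_force: [4.9, -8.3, 6.2]
gripper_width: 0.0229
grasp_force: 39.8
time_s: 5.15
tcp_pos: [0.5703, 0.1943, 0.1004]
tcp_rot: [[-0.948, 0.317, -0.001], [0.317, 0.948, -0.006], [-0.001, -0.006, -1.0]]
contact_force: [-5.0, -8.8, 13.4]
gripper_width: 0.0227
grasp_force: 40.6
time_s: 5.57
tcp_pos: [0.6106, 0.1591, 0.1005]
tcp_rot: [[-0.948, 0.319, 0.001], [0.319, 0.948, 0.001], [-0.0, 0.001, -1.0]]
contact_force: [-3.3, 2.4, 10.6]
gripper_width: 0.0229
grasp_force: 40.3
time_s: 5.98
tcp_pos: [0.6005, 0.1043, 0.1007]
tcp_rot: [[-0.948, 0.319, 0.009], [0.319, 0.948, -0.001], [-0.009, 0.002, -1.0]]
contact_force: [5.4, -1.2, 5.2]
gripper_width: 0.0227
grasp_force: 39.8
```

View pics/top1c.png

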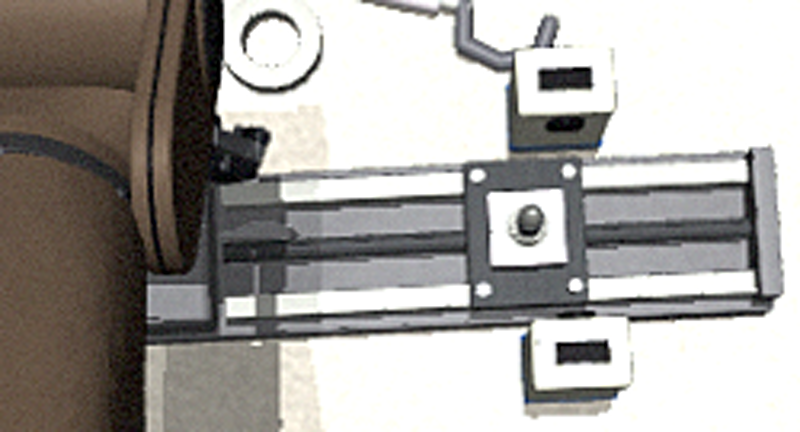

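The carriage advanced to screw tip crop (530,212), plate bolts' mean (526,231); the blocks are unchanged.

Run:
```python
from h import *
np.set_printoptions(precision=4,suppress=True)
f=lambda l:[(155+(u+.5)/3.2-.5,80+(v+.5)/3.2-.5) for u,v in l]
P=atz("top",f([(530,212),(525.75,230.75),(411,235.75),(565.5,80),(582,354.5)]),[.104,.053,.053,.095,.095])
u=np.array([np.cos(np.radians(-87.2)),np.sin(np.radians(-87.2))])
print(P); s=P[:,:2]@u; print("travel",s[1]-s[2],"rem bolts",(s[3]+s[4])/2-s[1],"rem tip",(s[3]+s[4])/2-s[0], s[3]-s[4])
for t in("top",):
    c=env.calibration(t)
p,d=env.camera("side"); cv2.imwrite("pics/side1.png",p)
p=p[170:290,270:420]
cv2.imwrite("pics/side1c.png",cv2.resize(cv2.convertScaleAbs(p,alpha=1.3),None,fx=5,fy=5,interpolation=cv2.INTER_CUBIC))
```

```text
[[ 0.5703 -0.0949  0.104 ]
 [ 0.5699 -0.0961  0.053 ]
 [ 0.5667 -0.0287  0.053 ]
 [ 0.6486 -0.1162  0.095 ]
 [ 0.492  -0.1242  0.095 ]]
travel 0.06749917737404623 rem bolts 0.0241046402894345 rem tip 0.02523715296500713 -0.0003475933541192133
```

View pics/side1c.png

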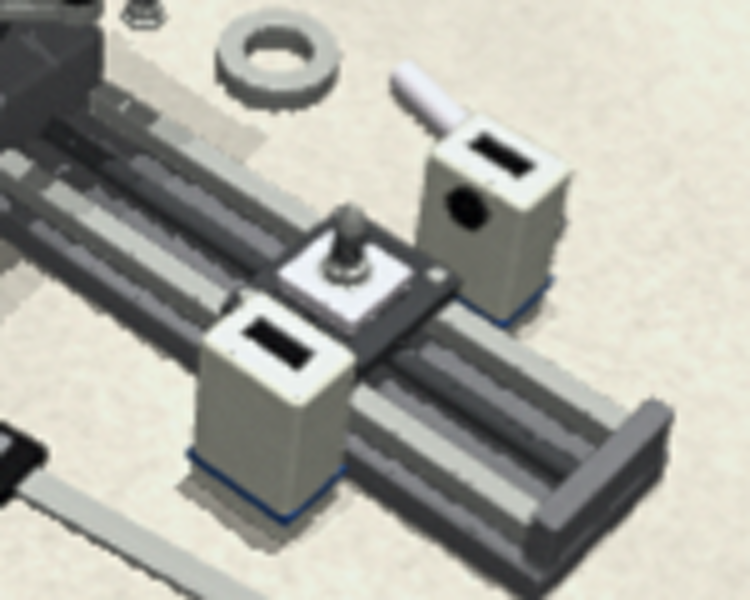

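Side view: screw tip at crop (350,210), block tops centred at about (500,161) and (279,348). About 24.5 mm remain (~147°); advance 120° more, then measure.

```bash
python3 -m jog '[[-0.0087,-0.0075,0,0,0,0],[-0.0187,-0.0131,0,0,0,0],[-0.0297,-0.0165,0,0,0,0],[-0.0412,-0.0175,0,0,0,0],[-0.0526,-0.0161,0,0,0,0]]'
python3 -m jog '[[-0.0109,0.0037,0,0,0,0],[-0.0207,0.0097,0,0,0,0],[-0.0291,0.0175,0,0,0,0],[-0.0357,0.0269,0,0,0,0],[-0.0402,0.0375,0,0,0,0]]'
python3 - <<'E'
from h import *
np.set_printoptions(precision=4,suppress=True)
g=lambda l:[(270+(u+.5)/5-.5,170+(v+.5)/5-.5) for u,v in l]
u=np.array([np.cos(np.radians(-87.2)),np.sin(np.radians(-87.2))])
P=atz("side",g([(350,209),(475,112),(573,172),(523,210),(430,152),(258,292),(355,355),(300,403),(203,342)]),[.104]+[.095]*8)
s=P[:,:2]@u;print(P,"side rem before",s[1:].mean()-s[0])
p,d=env.camera("top"); p=cv2.convertScaleAbs(p[90:205,280:380],alpha=1.5)
a=cv2.resize(p,None,fx=5,fy=5,interpolation=cv2.INTER_CUBIC);cv2.imwrite("pics/top2c.png",a)
E
```

```text
time_s: 6.5
tcp_pos: [0.5467, 0.0866, 0.1006]
tcp_rot: [[-0.948, 0.318, 0.006], [0.318, 0.948, -0.005], [-0.007, -0.003, -1.0]]
contact_force: [3.0, -4.1, 8.9]
gripper_width: 0.0228
grasp_force: 40.3
time_s: 6.92
tcp_pos: [0.5056, 0.1259, 0.1006]
tcp_rot: [[-0.948, 0.319, 0.004], [0.319, 0.948, -0.003], [-0.004, -0.001, -1.0]]
contact_force: [2.5, -2.0, 7.1]
gripper_width: 0.023
grasp_force: 40.3
[[ 0.5661 -0.0983  0.104 ]
 [ 0.6621 -0.0903  0.095 ]
 [ 0.664  -0.1457  0.095 ]
 [ 0.6288 -0.1454  0.095 ]
 [ 0.6268 -0.0934  0.095 ]
 [ 0.5078 -0.0993  0.095 ]
 [ 0.5113 -0.1512  0.095 ]
 [ 0.4755 -0.1532  0.095 ]
 [ 0.4705 -0.1031  0.095 ]] side rem before 0.02449916325864679
```

View pics/top2c.png

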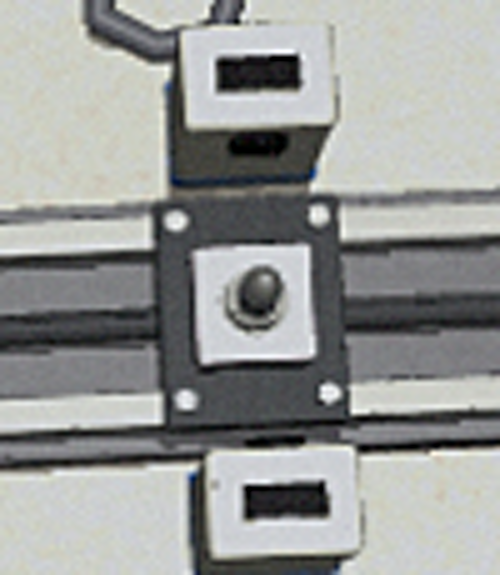

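Top view: bolts' mean (252.5,306.5), screw tip (264,276), block tops centred at (258.5,77) and (283,502).

Run:
```python
from h import *
np.set_printoptions(precision=4,suppress=True)
f=lambda l:[(280+(u+.5)/5-.5,90+(v+.5)/5-.5) for u,v in l]
P=atz("top",f([(264,276),(252.5,306.5),(258.5,75.5),(283,501)]),[.104,.053,.095,.095])
u=np.array([np.cos(np.radians(-87.2)),np.sin(np.radians(-87.2))])
s=P[:,:2]@u; m=(s[2]+s[3])/2; print(P,"rem tip,bolts",m-s[0],m-s[1])
# 5 rows from -163 deg, total 24..36
c=lambda t:55*np.array([np.cos(np.radians(t)),np.sin(np.radians(t))])
for D in(24,27,30,33): print(D,[np.round(c(-163-D*i/4)-c(-163),1).tolist() for i in range(1,5)])
```

```text
[[ 0.5725 -0.1165  0.104 ]
 [ 0.5717 -0.1171  0.053 ]
 [ 0.6485 -0.1161  0.095 ]
 [ 0.4931 -0.1236  0.095 ]] rem tip,bolts 0.003281309931205456 0.002711017792003223
24 [[-1.4, 5.6], [-2.2, 11.3], [-2.4, 17.0], [-2.0, 22.8]]
27 [[-1.5, 6.3], [-2.3, 12.7], [-2.3, 19.2], [-1.6, 25.6]]
30 [[-1.6, 7.0], [-2.4, 14.2], [-2.2, 21.4], [-1.0, 28.5]]
33 [[-1.8, 7.7], [-2.4, 15.6], [-1.9, 23.5], [-0.3, 31.2]]
```

Estimates of what remains span 2.7–4.5 mm; turn 20° (3.3 mm), release, rise and check from right above.

```bash
python3 -m jog '[[-0.0012,0.0047,0,0,0,0],[-0.002,0.0094,0,0,0,0],[-0.0024,0.0142,0,0,0,0],[-0.0023,0.019,0,0,0,0],[-0.0023,0.019,0,0,0,0]]'
python3 -m jog '[[0,0,0,0,0,0],[0,0,0,0,0,0],[0,0,0,0,0,0],[0,0,0,0,0,0],[0,0,0,0,0,0]]' 1
python3 -m jog '[[0,0,0.005,0,0,0],[0,0,0.03,0,0,0],[0,0,0.06,0,0,0],[0,0,0.09,0,0,0],[0,0,0.12,0,0,0]]'
python3 - <<'E'
from h import *
c=env.calibration("wrist"); P=np.array(c['pose']); o=env.get_obs()
print("cam",P[:3,3],"look",-P[:3,2],"tcp",o['tcp_pos'])
E
```

```text
time_s: 7.38
tcp_pos: [0.504, 0.1461, 0.1005]
tcp_rot: [[-0.948, 0.318, 0.005], [0.318, 0.948, -0.001], [-0.005, 0.001, -1.0]]
contact_force: [2.2, 0.6, 9.5]
gripper_width: 0.0227
grasp_force: 40.3
time_s: 7.8
tcp_pos: [0.5014, 0.1463, 0.0974]
tcp_rot: [[-0.948, 0.318, -0.002], [0.318, 0.948, -0.0], [0.002, -0.001, -1.0]]
contact_force: [-0.1, 0.2, -0.7]
gripper_width: 0.0813
grasp_force: 0.0
time_s: 8.22
tcp_pos: [0.5018, 0.1466, 0.2196]
tcp_rot: [[-0.948, 0.318, -0.001], [0.318, 0.948, -0.0], [0.001, -0.0, -1.0]]
contact_force: [1.1, -0.3, -1.2]
gripper_width: 0.0854
grasp_force: 0.0
cam [0.43272616 0.17050347 0.36323762] look [ 0.27375356 -0.09042079 -0.95754011] tcp [0.50179833 0.14658306 0.21963054]
```

```bash
python3 -m jog '[[0.005,-0.027,0.006,0,0,2],[0.011,-0.054,0.012,0,0,4],[0.016,-0.08,0.018,0,0,6],[0.022,-0.107,0.024,0,0,8],[0.027,-0.134,0.03,0,0,10.5]]'
python3 -m jog '[[0.005,-0.027,0,0,0,2],[0.011,-0.054,0,0,0,4],[0.016,-0.08,0,0,0,6],[0.022,-0.107,0,0,0,8],[0.028,-0.134,0,0,0,10.5]]'
python3 -m jog '[[0,0,0,0,0,0],[0,0,0,0,0,0],[0,0,0,0,0,0],[0,0,0,0,0,0],[0,0,0,0,0,0]]' >/dev/null
python3 - <<'E'
from h import *
import json
c=env.calibration("wrist");p,d=env.camera("wrist"); cv2.imwrite("pics/w2.png",p)
print(np.array(c['pose'])[:3,3])
json.dump({k:np.array(v).tolist() for k,v in c.items()},open("pics/w2.json","w"))
cv2.imwrite("pics/w2b.png",cv2.resize(p,None,fx=1.4286,fy=1.4286,interpolation=cv2.INTER_CUBIC))
E
```

```text
time_s: 8.63
tcp_pos: [0.5292, 0.0115, 0.249]
tcp_rot: [[-0.99, 0.138, 0.0], [0.138, 0.99, -0.0], [-0.0, -0.0, -1.0]]
contact_force: [1.2, -0.2, -0.4]
gripper_width: 0.0854
grasp_force: 0.0
time_s: 9.05
tcp_pos: [0.5572, -0.1227, 0.2486]
tcp_rot: [[-0.999, -0.045, -0.0], [-0.045, 0.999, 0.0], [0.0, 0.0, -1.0]]
contact_force: [-0.8, 0.1, 0.3]
gripper_width: 0.0855
grasp_force: 0.0
[ 0.48414146 -0.12295562  0.39196545]
```

View pics/w2b.png

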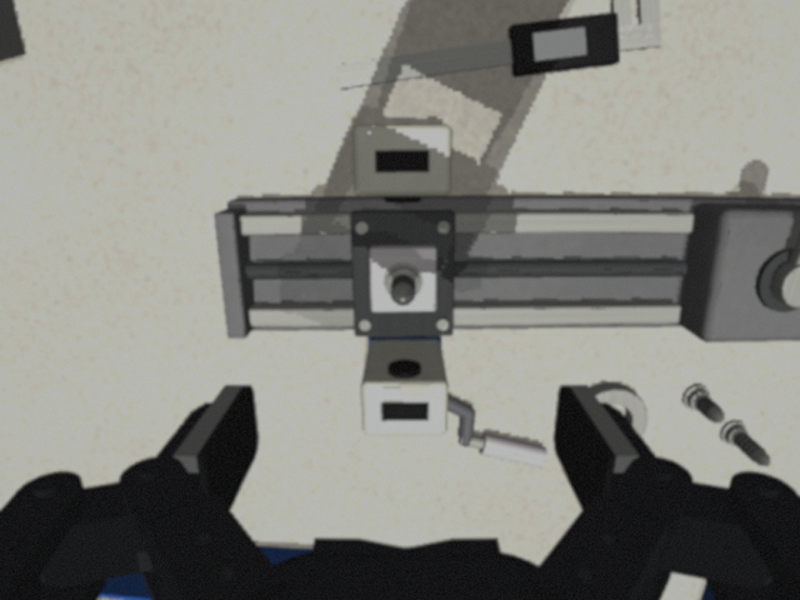

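From above: the screw tip is at (403,292), bolts' mean (403,276.5), block tops at (403.5,160) and (405,407): nearly perfect. Quantify sub-pixel.

Run:
```python
from h import *
import json
np.set_printoptions(precision=4,suppress=True)
c=json.load(open("pics/w2.json"))
f=lambda l:[((u+.5)*.7-.5,(v+.5)*.7-.5) for u,v in l]
P=atz("wrist",f([(403,290),(403,276.5),(403.3,160.5),(405,406.5),(403,161),(405,411.5)]),[.104,.053,.095,.095,.095,.095],c)
u=np.array([np.cos(np.radians(-87.2)),np.sin(np.radians(-87.2))]);s=P[:,:2]@u
print(P); m=(s[2]+s[3])/2;print("rem tip,bolts",m-s[0],m-s[1],"windows",(s[4]+s[5])/2-s[0])
g=cv2.cvtColor(cv2.imread("pics/w2.png"),6).astype(int)
for r in(288//1*7//10,203,206): print(r,g[r,240:326].tolist())
print(113,g[113,244:322].tolist()); print(288,g[288,244:322].tolist())
```

```text
[[ 0.5664 -0.1204  0.104 ]
 [ 0.5714 -0.1204  0.053 ]
 [ 0.4935 -0.1235  0.095 ]
 [ 0.6471 -0.1155  0.095 ]
 [ 0.4937 -0.1237  0.095 ]
 [ 0.6507 -0.1153  0.095 ]]
rem tip,bolts -0.0006719764673548956 -0.0008930762979433293 windows -0.0005821530021523358
201 [100, 100, 102, 101, 102, 98, 85, 69, 63, 68, 65, 64, 67, 66, 68, 66, 65, 69, 94, 138, 170, 182, 184, 185, 184, 184, 185, 183, 181, 170, 152, 142, 131, 108, 76, 62, 59, 66, 68, 68, 68, 71, 72, 69, 66, 67, 64, 58, 51, 54, 86, 117, 134, 141, 155, 172, 182, 185, 184, 184, 183, 183, 183, 180, 158, 120, 79, 66, 65, 67, 66, 68, 65, 64, 64, 64, 61, 68, 84, 99, 100, 101, 101, 101, 104, 100]
203 [99, 102, 104, 102, 102, 97, 86, 72, 64, 66, 66, 67, 64, 68, 68, 67, 64, 68, 93, 136, 167, 182, 184, 185, 183, 185, 184, 184, 184, 180, 166, 150, 132, 109, 80, 68, 68, 70, 69, 70, 73, 73, 72, 72, 70, 66, 63, 61, 60, 64, 92, 120, 136, 154, 170, 183, 184, 186, 183, 184, 186, 184, 184, 180, 157, 115, 78, 64, 67, 66, 69, 67, 66, 66, 63, 64, 65, 76, 95, 105, 105, 101, 101, 101, 102, 103]
206 [100, 99, 99, 99, 100, 97, 89, 72, 66, 65, 65, 65, 66, 67, 68,
[... 333 characters left out ...]
97, 93, 89, 94, 102, 104, 108, 110, 111, 113, 112, 110, 110, 110, 111, 109, 103, 87, 53, 29, 22, 18, 22, 19, 20, 21, 24, 13, 22, 19, 23, 20, 19, 21, 20, 16, 14, 21, 19, 22, 14, 18, 17, 16, 20, 20, 21, 18, 23, 24, 24, 18, 19, 21, 50, 80, 102, 110, 110, 112, 114, 114, 113, 114, 114, 112, 112, 108, 104, 97, 92, 97, 100, 105, 102, 102, 102]
288 [183, 182, 183, 183, 182, 182, 182, 182, 176, 158, 156, 171, 181, 182, 184, 184, 185, 184, 184, 183, 184, 174, 148, 101, 57, 31, 28, 31, 32, 29, 32, 30, 31, 32, 31, 37, 33, 34, 29, 29, 31, 28, 31, 30, 33, 31, 29, 32, 33, 33, 30, 32, 30, 33, 59, 111, 159, 178, 184, 185, 185, 184, 183, 183, 185, 183, 181, 170, 154, 150, 148, 137, 119, 109, 102, 98, 97, 102]
```

Run:
```python
from h import *
import json
c=json.load(open("pics/w2.json")); print(c['cx'])
P=atz("wrist",[(281.1,113),(282.9,288),(281.95,203),(281.78,195)],[.095,.095,.104,.085],c)
w=P[0]-P[1]; u=np.array([w[1],-w[0]])/np.hypot(*w[:2]); u*=np.sign(-u[1])
print(np.degrees(np.arctan2(u[1],u[0])),P[:,:2]@u*1000, ((P[0]+P[1])/2)[:2]@u*1000)
o=env.get_obs(); print(o['time_s'],o['contact_force'])
```

```text
283.8300605312628
-86.85411981243463 [151.29918627 151.29918627 151.29560118 151.50153235] 151.29918626522476
9.5167 [-0.68935647 -0.2668247  -1.34867069]
```

Sub-pixel, the screw is within about 0.2 mm of the gauge's midline, and the robot is clear and at rest.

```bash
python3 -c "
from cell import env
print(env.hand_in())"
```

```text
the job is handed in; nothing more can be done
None
```

I wound the carriage to the gauge with the crank alone, let go, and handed the job in at about 9.5 s; in the last wrist picture the screw stood within about 0.2 mm of midway between the white blocks, with the robot clear.

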